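# Pack the robot-vacuum service kit into its foam inlays

## Task

Pack the field-service kit: put the spare drive wheel, the dust filter, the solder spool and the small white housing into the tray, each into the foam cut-out made to its outline. Leave each lying flat and fully down on the floor of its own cut-out.

Things in the scene. Friction and masses are not known exactly. Their poses are not given: they have to be found in the camera images.
- wheel: Spare drive wheel: solid black disc, diameter 65 mm, 21 mm thick, small hub in the middle, lying flat, about 60 g; yaw has no meaning. (The black tape roll nearby is smaller, 59 mm, with an open white core; it is no part of the kit.) Origin: centre of the underside, z up. Starts flat on the worktop (z = 0) in front of the tray, in any of four places.
- filter: Pleated dust filter: black frame, pale pleats, 54 (x) x 94 (y) x 18 mm high, lying flat, about 30 g. x runs across its width, y along its length, which starts pointing away from the robot within 25 degrees. Origin: centre of the underside, z up. Starts flat on the worktop (z = 0) in front of the tray, in any of four places.
- spool: Spool of white wire between two black flanges, standing on one flange: diameter 52 mm, 38 mm high, about 210 g; yaw has no meaning. Origin: centre of the underside, z up. Starts flat on the worktop (z = 0) in front of the tray, in any of four places.
- housing: Flat white plastic housing, dark strip on top, 66 (x) x 89 (y) x 21 mm high, about 120 g. x runs across its width, y along its length, which starts pointing away from the robot within 25 degrees. Origin: centre of the underside, z up. Starts flat on the worktop (z = 0) in front of the tray, in any of four places.
- inlay_wheel: Fixed foam inlay, black over blue; 108 (x) x 120 (y) x 18 mm. Cut-out in its middle: the larger circle, diameter 75 mm, 8 mm deep, mouth flared 4 mm wider all round; finger notches, 22 mm wide, make it 93 mm long along x. Origin: centre of underside, 2.5 mm above the worktop; blue floor at z 10 mm, top at 18 mm. One of four, 110 mm apart, in a metal tray (rim 22 mm high).
- inlay_filter: Fixed foam inlay, black over blue; 108 (x) x 120 (y) x 18 mm. Cut-out in its middle: the long narrow rectangle, 64 (x) x 104 (y) mm, 8 mm deep, mouth flared 4 mm wider all round; finger notches, 22 mm wide, make it 82 mm long along x. Origin: centre of underside, 2.5 mm above the worktop; blue floor at z 10 mm, top at 18 mm. One of four, 110 mm apart, in a metal tray (rim 22 mm high).
- inlay_spool: Fixed foam inlay, black over blue; 108 (x) x 120 (y) x 18 mm. Cut-out in its middle: the smaller circle, diameter 62 mm, 8 mm deep, mouth flared 4 mm wider all round; finger notches, 22 mm wide, make it 80 mm long along x. Origin: centre of underside, 2.5 mm above the worktop; blue floor at z 10 mm, top at 18 mm. One of four, 110 mm apart, in a metal tray (rim 22 mm high).
- inlay_housing: Fixed foam inlay, black over blue; 108 (x) x 120 (y) x 18 mm. Cut-out in its middle: the broad rectangle, 76 (x) x 99 (y) mm, 8 mm deep, mouth flared 4 mm wider all round; finger notches, 22 mm wide, make it 94 mm long along x. Origin: centre of underside, 2.5 mm above the worktop; blue floor at z 10 mm, top at 18 mm. One of four, 110 mm apart, in a metal tray (rim 22 mm high).

How it is judged:
By the outcome, as a careful person would: the job done as asked, in the order asked, and still so for the second after the job is handed in, with the robot touching nothing.
It also fails if it takes over 102 s, if anything falls off the work surface, if the arm or the gripper's body presses on something with over 40 N, if the wrist force passes 120 N, or if a joint passes its speed limit or range.

## Robot

A 6-joint arm with a two-finger parallel gripper is mounted at the origin on a cart in front of the work surface, level with it; the furniture and walls round the work are solid. World frame = base frame: x ahead of the robot, y to its left, z up, the work surface at z = 0. Lengths are in mm, angles in degrees, forces in N, time in s.
With the tool pointing down it reaches from about 300 to 850 mm from the base axis. Payload 4.2 kg.
Tool frame: the origin (TCP) lies on the centre line of the jaws, within the pads' length; the fingertips stand 8 mm ahead of it and the grasp point (between the pads) lies 11 mm behind it; z points along the fingers, y is the line along which they close (so a half turn about z gives the same grasp; the last joint's range is limited). The gripper opens to 91 mm and grips with 3 to 60 N. Pads are 32 mm wide; open, the fingers measure 118 mm over their backs; the gripper's body (76 mm by 178 mm) begins 60 mm behind the grasp point.
Start: joints at [-71.562, 18.312, 89.639, -0, 72.044, -1.146], TCP at [192.734, -541.753, 221.976] pointing down, gripper open.
Joint ranges: [-177.97, 177.97], [-48.28, 115.42], [12.27, 149.76], [-77.06, 257.06], [2.81, 150.46], [-146.56, 146.56]. Speed limits (degrees/s): [147.25, 147.25, 180, 180, 180, 180].

## Interface

Orientations are given as [roll, pitch, yaw] about the fixed x, y, z axes, in that order (R = Rz(yaw) Ry(pitch) Rx(roll)).
In Python, from workcell import telemetry, eyes, ticket gives the robot as it stands. The module is installed in compiled form; this text tells all that it offers.
- The arm moves only by the shell command python3 -m crank 'ROWS' [OPENING] [FORCE]. ROWS is JSON, a list of rows, each an object of numbers: "dx", "dy", "dz": the shift along the world's x, y, z normalised to -1 to 1, where 1 is 80 cm; "yaw": the turn about the world's z normalised to -1 to 1, where 1 is 5 degrees. A call has 1 to 10 rows; each row shifts and turns the commanded pose from where the row before left it; what a row does not reach is not made up. A row lasts 1/8 s, in which the tool goes at most 62.5 mm and 10.7 degrees, less where a joint would pass 70% of its speed; a pose out of reach is approached as far as the arm can. A call with a number of a shift or a turn outside -1 to 1 is refused whole. A call with a gripper value outside its range is refused whole. OPENING is the opening, from 0 (shut) to 1 (fully open), set as the call begins (- or left out, the last holds). The fingers move at their own pace and stop on an object; FORCE is the grip in N (left out, the last holds). Time passes only in rows, so rows that do not move let the fingers close. It gives the time, the measured TCP pose, the force, the opening and the grip force at its end, in the units of the state.
- telemetry.state(): the state, without advancing time (a new reading comes with each control period).
- eyes.grab_frame(name): name is "scene" or "side" or "wrist"; returns the picture (480x640x3 uint8, red, green, blue); there is no depth.
- eyes.calibration(name): a dict with "camera_matrix" (3x3 intrinsics, pixels), "world_from_camera" (4x4, takes a point from camera to world coordinates). Camera axes: x right, y down, z forward; pixel columns grow to the right and rows downward; lengths in mm; the calibration is good to about 2 mm. A picture is of the moment at which its call begins: read the wrist's pose just before it. calibration takes no time and is no camera call; for the wrist camera it gives the pose at the moment of the call.
- ticket.job_done(): hands the job in; it is judged then, once.
The state is a dict: "time_s": time; "qpos": joint angles; "qvel": joint speeds; "effort": joint torques, N m; "ee_pos": TCP position; "ee_rot": TCP orientation; "force": force on the tool from outside, world axes, zero at the start; "torque": the same for the moment, N m; "gripper_width": finger opening in mm; "gripper_force": force on a finger pad.
Only numpy, scipy, OpenCV 4.12 (cv2) and the standard library are available. Lean on these libraries where they do the work, as an engineer would, in place of code of your own. Each camera call takes 0.05 s, during which the arm holds its last target. There are 200 camera calls.

## Working session

There is one attempt and no reset: what is moved stays moved. The work goes in short steps, Python scripts to look and compute and a shell command to move; the robot and the scene stay as the last step left them, time stands still between calls to the robot, and variables do not carry over. Pictures are saved under pics/ and viewed, at most 14 in all, crops included, and the job is handed in when it is done.

```bash
mkdir -p pics
python3 - <<'E'
from workcell import telemetry, eyes
import cv2,numpy as np
np.set_printoptions(precision=2,suppress=True)
for n in("scene","side"):
    f=eyes.grab_frame(n);cv2.imwrite(f"pics/{n}0.png",f[:,:,::-1]);c=eyes.calibration(n);print(n,c["camera_matrix"],c["world_from_camera"])
print(eyes.calibration("wrist"));print(telemetry.state())
E
```

```text
scene [[535.06   0.   316.35]
 [  0.   535.06 246.25]
 [  0.     0.     1.  ]] [[   0.9    -0.29    0.33  240.92]
 [  -0.44   -0.6     0.67 -506.46]
 [   0.01   -0.74   -0.67  630.7 ]
 [   0.      0.      0.      1.  ]]
side [[476.56   0.   316.89]
 [  0.   476.56 241.38]
 [  0.     0.     1.  ]] [[   0.99   -0.1     0.06  509.73]
 [  -0.11   -0.85    0.52 -389.82]
 [  -0.     -0.52   -0.85  776.18]
 [   0.      0.      0.      1.  ]]
{'camera_matrix': array([[413.12,   0.  , 315.43],
       [  0.  , 413.12, 238.43],
       [  0.  ,   0.  ,   1.  ]]), 'world_from_camera': array([[   0.34,   -0.9 ,   -0.26,  267.02],
       [  -0.94,   -0.32,   -0.09, -514.54],
       [  -0.  ,    0.28,   -0.96,  383.66],
       [   0.  ,    0.  ,    0.  ,    1.  ]])}
{'time_s': 0.1, 'qpos': array([-71.56,  18.35,  89.7 ,  -0.  ,  72.04,  -1.15]), 'qvel': array([ 0.01, -0.12, -0.09,  0.01,  0.02, -0.05]), 'effort': array([ -0.  , -41.33, -23.25,   0.07,   0.04,  -0.  ]), 'ee_pos': array([ 192.58, -541.33,  221.2 ]), 'ee_rot': array([-179.91,   -0.  ,   19.58]), 'force': array([-0.86,  0.63, -0.83]), 'torque': array([-0.02,  0.05, -0.01]), 'gripper_force': 0.0, 'gripper_width': 91.06653598287679}
```

View pics/scene0.png

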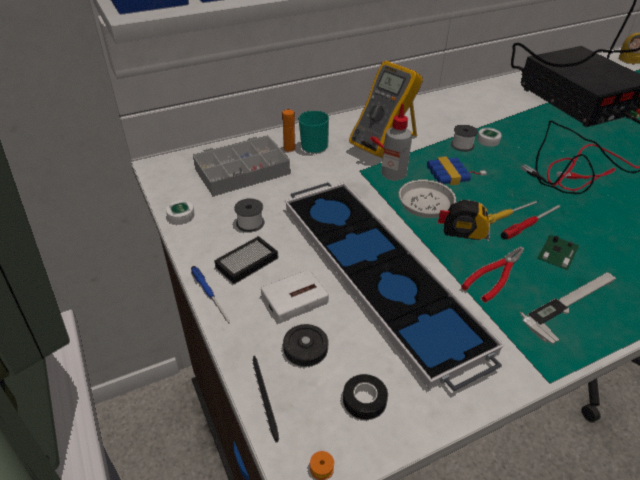

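View pics/side0.png

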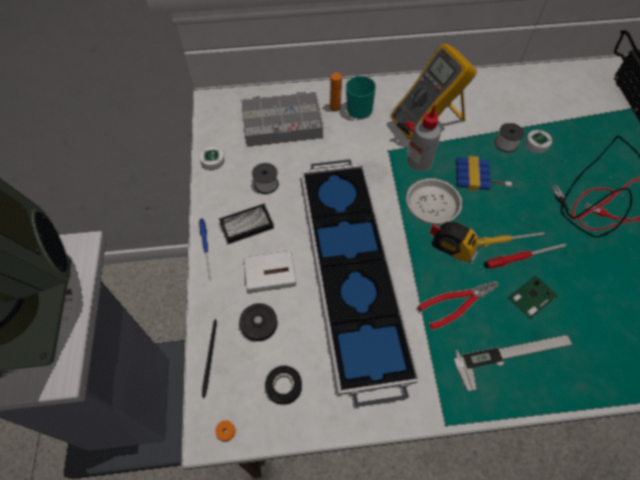

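The two views show the spool at (249,213) in the scene image, filter (247,259), housing (295,296) and wheel (305,345). The tape roll is at (365,396). The inlays run from (330,211) circle, (361,247) rectangle and (397,289) circle to (441,336) rectangle.

```bash
cat > h.py <<'E'
from workcell import telemetry, eyes
import cv2,numpy as np
np.set_printoptions(precision=1,suppress=True)
def cast(c,uv,z):
    uv=np.atleast_2d(np.asarray(uv,float));T=c["world_from_camera"]
    d=np.linalg.solve(c["camera_matrix"],np.c_[uv,np.ones(len(uv))].T).T@T[:3,:3].T;o=T[:3,3]
    return (o+d*((z-o[2])/d[:,2])[:,None])[:,:2]
def shot(n,name):
    c=eyes.calibration(n);f=eyes.grab_frame(n);cv2.imwrite(f"pics/{name}.png",f[:,:,::-1]);return c,f
def blue(c,f,z=12.5,amin=300):
    h=cv2.cvtColor(f,cv2.COLOR_RGB2HSV);m=cv2.inRange(h,(100,120,50),(120,255,255))
    m=cv2.morphologyEx(m,cv2.MORPH_OPEN,np.ones((3,3)))
    for k in cv2.findContours(m,0,2)[0]:
        if cv2.contourArea(k)<amin: continue
        p=cast(c,k[:,0],z).astype(np.float32);M=cv2.moments(p.reshape(-1,1,2))
        print("blue",k[:,0].mean(0),"cen",M["m10"]/M["m00"],M["m01"]/M["m00"],"area",M["m00"],"rect",cv2.minAreaRect(p))
E
python3 - <<'E'
from h import *
pts={"scene":dict(spool=(249,203,38),filt=(247,256,18),hous=(294,290,21),wheel=(305,341,21),tape=(366,392,20)),
"side":dict(spool=(264,172,38),filt=(246,221,18),hous=(269,271,21),wheel=(259,321,21),tape=(284,383,20))}
for n in pts:
    c=eyes.calibration(n);f=cv2.imread(f"pics/{n}0.png")[:,:,::-1].copy()
    blue(c,f)
    for k,(u,v,z) in pts[n].items(): print(n,k,cast(c,(u,v),z))
E
```

```text
blue [437.6 338.2] cen 625.9717137793019 -145.3639203402946 area 7589.160093012964 rect ((625.9121704101562, -145.55970764160156), (98.83033752441406, 93.66002655029297), 1.8894116878509521)
blue [395.9 288.9] cen 622.4755610480854 -34.766281101799315 area 3096.7003611076816 rect ((622.69287109375, -34.89485549926758), (61.64521026611328, 61.81196594238281), 47.01716995239258)
blue [358.7 247.6] cen 618.2445316903159 75.47869006833943 area 6461.438445871114 rect ((618.092529296875, 75.2496109008789), (103.93914031982422, 80.52976989746094), 2.432638168334961)
blue [327.  211.6] cen 615.0557758154048 186.1174584600731 area 4311.477873349562 rect ((615.9520874023438, 185.7889862060547), (70.64643859863281, 74.71112823486328), 43.25466537475586)
blue [144.7   6.7] cen 567.4324470360161 1489.7055261635644 area 20557.91763760522 rect ((571.29443359375, 1469.51806640625), (123.24986267089844, 263.3511047363281), 65.35774230957031)
scene spool [[478.4 242.3]]
scene filt [[431.2 132. ]]
scene hous [[468.7  23.9]]
scene wheel [[441.6 -73.7]]
scene tape [[ 478.2 -183.5]]
blue [372.6 353.5] cen
[... 164 characters left out ...]
08)
blue [358.4 291.4] cen 622.6186674804931 -35.761028541528255 area 3361.646893215169 rect ((622.433349609375, -35.571380615234375), (65.38087463378906, 63.71916580200195), 48.26192855834961)
blue [349.8 239. ] cen 618.715403690525 74.23600279409439 area 6896.53468243801 rect ((618.422607421875, 74.1842041015625), (105.60457611083984, 83.2411880493164), 1.8885637521743774)
blue [334.9 193.1] cen 614.6780819658005 184.29016563889817 area 4710.139357675798 rect ((614.7173461914062, 183.96470642089844), (76.1920166015625, 74.86893463134766), 45.917686462402344)
side spool [[474.  233.5]]
side filt [[431.9 133.3]]
side hous [[469.1  18.4]]
side wheel [[446.5 -74.9]]
side tape [[ 480.2 -183. ]]
```

```bash
python3 -m crank '[{"dx":0.018,"dy":0.05,"dz":0.01,"yaw":-0.3},{"dx":0.018,"dy":0.05,"dz":0.01,"yaw":-0.3},{"dx":0.018,"dy":0.05,"dz":0.01,"yaw":-0.3},{"dx":0.018,"dy":0.05,"dz":0.01,"yaw":-0.3},{"dx":0.018,"dy":0.05,"dz":0.01,"yaw":-0.3},{"dx":0.018,"dy":0.05,"dz":0.01,"yaw":-0.3},{"dx":0.018,"dy":0.05,"dz":0.01,"yaw":-0.3},{"dx":0.018,"dy":0.05,"dz":0.01,"yaw":-0.3},{"dx":0.018,"dy":0.05,"dz":0.01,"yaw":-0.3},{"dx":0.018,"dy":0.05,"dz":0.01,"yaw":-0.3}]' 1 20
python3 -m crank '[{"dx":0.018,"dy":0.05,"yaw":-0.3},{"dx":0.018,"dy":0.05,"yaw":-0.3},{"dx":0.018,"dy":0.05,"yaw":-0.3},{"dx":0.018,"dy":0.05},{"dx":0.018,"dy":0.05},{"dx":0.018,"dy":0.04},{},{}]'
python3 - <<'E'
from h import *
c,f=shot("wrist","w1");print(c["world_from_camera"]);blue(c,f)
E
```

```text
time_s: 1.35
ee_pos: [336.8, -140.3, 302.0]
ee_rot: [-180.0, 0.0, 4.5]
force: [0.4, 0.1, 0.2]
gripper_width: 91.4
gripper_force: 0.0
[[   0.1   -1.    -0.3  415.5]
 [  -1.    -0.1   -0.  -133.6]
 [  -0.     0.3   -1.   464.5]
 [   0.     0.     0.     1. ]]
blue [ 74.9 160.5] cen 350.6407168843447 124.91066859268825 area 439.9562554998556 rect ((351.7747497558594, 121.82197570800781), (10.242070198059082, 70.59229278564453), 10.116830825805664)validation failed for argument at $[0]...
```

View pics/w1.png

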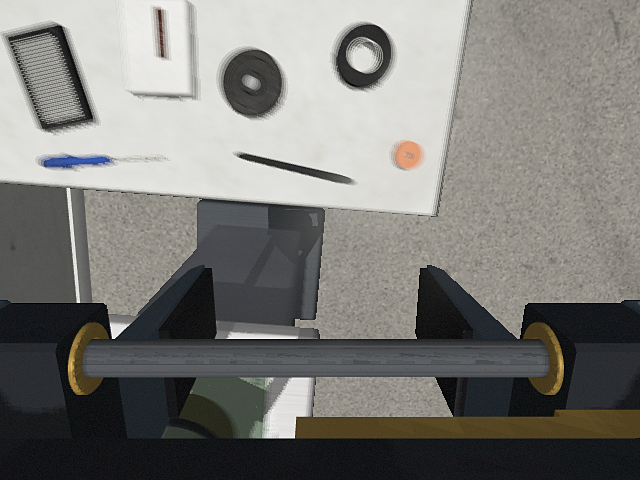

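The wrist view, taken mid-motion, shows the filter (50,75), housing (160,45), wheel (252,82) and tape (364,55). The gripper fills the rows below 270. The second move was refused because a row was empty.

```bash
python3 -m crank '[{"dx":0.018,"dy":0.05,"yaw":-0.3},{"dx":0.018,"dy":0.05,"yaw":-0.3},{"dx":0.018,"dy":0.05,"yaw":-0.3},{"dx":0.018,"dy":0.05},{"dx":0.018,"dy":0.04},{"dx":0.018,"dy":0.02},{"dx":0},{"dx":0}]'
python3 - <<'E'
from h import *
print(telemetry.state()["ee_rot"])
c,f=shot("wrist","w2");print(c["world_from_camera"]);blue(c,f)
E
```

```text
[-179.8   -0.2    4.7]
[[   0.1   -1.    -0.3  416.5]
 [  -1.    -0.1   -0.  -130.3]
 [  -0.     0.3   -1.   465.7]
 [   0.     0.     0.     1. ]]
blue [ 82.6 165.1] cen 348.57713457646304 119.0588447137539 area 648.9001253268216 rect ((348.46832275390625, 116.83013916015625), (14.018939018249512, 72.35993957519531), 4.731388092041016)validation failed for argument at $[0]...
```

View pics/w2.png

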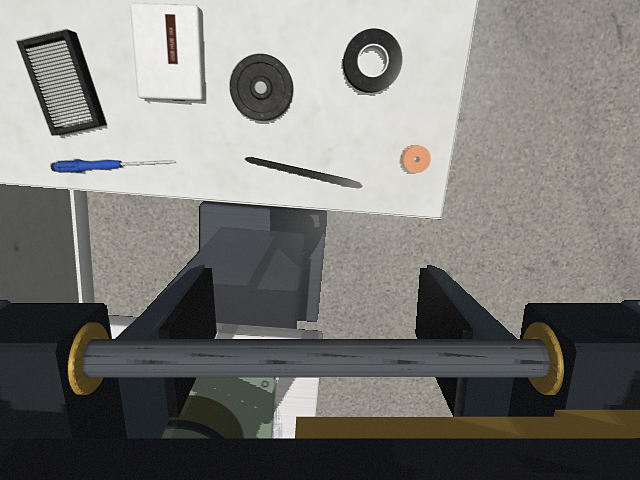

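The refusal was for missing keys, so each row needs all four. The arm is now still, and the view shows the wheel clearly at (261,88), the filter at (61,82) and the housing's near edge at rows 97-103. I'll measure from this frame.

```bash
cat >> h.py <<'E'
def dark(c,f,h,roi,thr=90,amin=500):
    "dark silhouettes inside roi (u0,v0,u1,v1), cast at half height h"
    u0,v0,u1,v1=roi;g=cv2.cvtColor(f,cv2.COLOR_RGB2GRAY);m=np.zeros_like(g);m[v0:v1,u0:u1]=(g[v0:v1,u0:u1]<thr)*255
    m=cv2.morphologyEx(m,cv2.MORPH_CLOSE,np.ones((7,7)))
    for k in cv2.findContours(m,0,2)[0]:
        if cv2.contourArea(k)<amin: continue
        p=cast(c,k[:,0],h/2).astype(np.float32);M=cv2.moments(p.reshape(-1,1,2))
        print("px",k[:,0].mean(0),"cen %.1f %.1f"%(M["m10"]/M["m00"],M["m01"]/M["m00"]),"circ",cv2.minEnclosingCircle(p),"rect",cv2.minAreaRect(p))
E
python3 - <<'E'
from h import *
c=eyes.calibration("wrist");f=cv2.imread("pics/w2.png")[:,:,::-1].copy();s=telemetry.state();print(s["ee_pos"],s["ee_rot"])
dark(c,f,21,(215,45,305,130));dark(c,f,18,(5,20,115,145));print("hub",cast(c,(261,88),20))
E
```

```text
[ 337.6 -139.   302.6] [-180.    -0.1    4.9]
px [259.5  87.2] cen 442.4 -72.4 circ ((442.5345153808594, -72.80236053466797), 33.11918640136719) rect ((442.61126708984375, -72.22058868408203), (64.55105590820312, 64.44412231445312), 4.004783630371094)
px [61.3 80.6] cen 428.8 133.2 circ ((429.14013671875, 133.2449951171875), 56.420143127441406) rect ((428.80859375, 133.26345825195312), (96.09375762939453, 61.82633972167969), 16.637557983398438)
hub [[441.8 -73.6]]
```

```bash
python3 -m crank '[{"dx":0.026,"dy":0.017,"dz":-0.05,"yaw":0},{"dx":0.026,"dy":0.017,"dz":-0.05,"yaw":-0.5},{"dx":0.026,"dy":0.017,"dz":-0.05,"yaw":-0.4},{"dx":0.026,"dy":0.017,"dz":-0.05,"yaw":0},{"dx":0.027,"dy":0.017,"dz":-0.05,"yaw":0},{"dx":0,"dy":0,"dz":-0.035,"yaw":0},{"dx":0,"dy":0,"dz":-0.035,"yaw":0},{"dx":0,"dy":0,"dz":-0.036,"yaw":0},{"dx":0,"dy":0,"dz":0,"yaw":0},{"dx":0,"dy":0,"dz":0,"yaw":0}]'
```

```text
time_s: 2.7
ee_pos: [442.0, -74.3, 17.8]
ee_rot: [180.0, -0.1, 0.1]
force: [-0.4, 0.3, -0.2]
gripper_width: 91.1
gripper_force: 0.0
```

```bash
python3 -m crank '[{"dx":0,"dy":0,"dz":0,"yaw":0},{"dx":0,"dy":0,"dz":0,"yaw":0},{"dx":0,"dy":0,"dz":0,"yaw":0},{"dx":0,"dy":0,"dz":0,"yaw":0},{"dx":0,"dy":0,"dz":0,"yaw":0},{"dx":0,"dy":0,"dz":0,"yaw":0}]' 0.5 20
```

```text
time_s: 3.45
ee_pos: [441.8, -73.7, 17.6]
ee_rot: [180.0, -0.0, 0.1]
force: [-1.4, 0.7, 5.8]
gripper_width: 62.9
gripper_force: 20.1
```

```bash
python3 -m crank '[{"dx":0,"dy":0,"dz":0.04,"yaw":0},{"dx":0,"dy":0,"dz":0.05,"yaw":0},{"dx":0,"dy":0,"dz":0.05,"yaw":0},{"dx":0,"dy":0,"dz":0.03,"yaw":0},{"dx":0,"dy":0,"dz":0,"yaw":0}]'
python3 - <<'E'
from h import *
P=[];
for n in("scene","side"):
    c=eyes.calibration(n);P.append(c["camera_matrix"]@np.linalg.inv(c["world_from_camera"])[:3])
for a,b in (((400,120),(433,116)),((395,175),(420,165)),((415,72),(470,60)),((314,115),(362,82)),((385,68),(448,47)),((240,140),(280,97))):
    X=cv2.triangulatePoints(P[0],P[1],np.float64(a),np.float64(b)).ravel();print(a,X[:3]/X[3])
E
```

```text
time_s: 4.08
ee_pos: [442.6, -74.0, 154.4]
ee_rot: [179.9, -0.2, 0.1]
force: [-0.3, 0.1, 0.1]
gripper_width: 62.8
gripper_force: 20.0
(400, 120) [812.4 272.2 112.9]
(395, 175) [800.9 247.9   0.1]
(415, 72) [903.5 368.2 157.1]
(314, 115) [702.8 433.7  70.7]
(385, 68) [879.3 440.2 139.8]
(240, 140) [522.3 404.4  71.8]
```

```bash
python3 -m crank '[{"dx":0.031,"dy":0.046,"dz":0,"yaw":0.2},{"dx":0.031,"dy":0.046,"dz":0,"yaw":0.2},{"dx":0.031,"dy":0.046,"dz":0,"yaw":0},{"dx":0.031,"dy":0.046,"dz":0,"yaw":0},{"dx":0.031,"dy":0.046,"dz":0,"yaw":0},{"dx":0.031,"dy":0.046,"dz":-0.02,"yaw":0},{"dx":0.03,"dy":0.048,"dz":-0.04,"yaw":0},{"dx":0,"dy":0,"dz":-0.03,"yaw":0},{"dx":0,"dy":0,"dz":0,"yaw":0},{"dx":0,"dy":0,"dz":0,"yaw":0}]'
python3 - <<'E'
from h import *
for n in("scene","side"): shot(n,n+"1")
a=cv2.imread("pics/scene1.png")[100:400,180:580];b=cv2.imread("pics/side1.png")[100:400,180:580]
cv2.imwrite("pics/m1.png",np.hstack([a,b]))
E
```

```text
time_s: 5.32
ee_pos: [614.2, 185.0, 81.0]
ee_rot: [180.0, 0.0, 2.1]
force: [0.4, 0.4, 0.2]
gripper_width: 62.9
gripper_force: 20.0
```

View pics/m1.png

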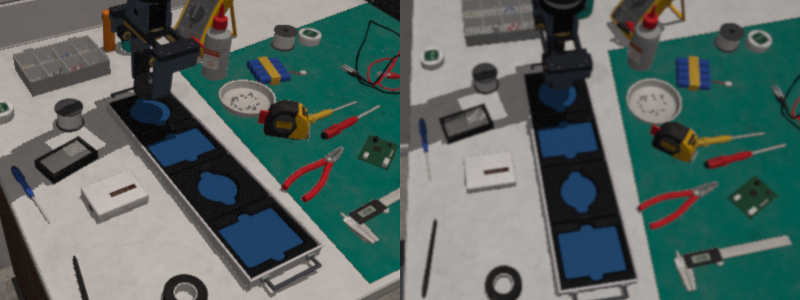

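The wheel hangs over the larger circle, at (150,110) in the left crop and (557,95) in the right. Nothing is close to the arm, so I'm lowering.

```bash
python3 -m crank '[{"dx":0,"dy":0,"dz":-0.03,"yaw":0},{"dx":0,"dy":0,"dz":-0.02,"yaw":0},{"dx":0,"dy":0,"dz":-0.012,"yaw":0},{"dx":0,"dy":0,"dz":0,"yaw":0},{"dx":0,"dy":0,"dz":0,"yaw":0}]'
```

```text
time_s: 6.05
ee_pos: [614.8, 185.5, 32.1]
ee_rot: [-180.0, -0.1, 2.1]
force: [1.1, -0.2, 0.7]
gripper_width: 63.2
gripper_force: 20.0
```

```bash
python3 -m crank '[{"dx":0,"dy":0,"dz":-0.002,"yaw":0},{"dx":0,"dy":0,"dz":0,"yaw":0}]'; python3 -m crank '[{"dx":0,"dy":0,"dz":0,"yaw":0},{"dx":0,"dy":0,"dz":0,"yaw":0},{"dx":0,"dy":0,"dz":0.03,"yaw":0},{"dx":0,"dy":0,"dz":0.05,"yaw":0},{"dx":0,"dy":0,"dz":0.05,"yaw":0}]' 0.82
python3 -m crank '[{"dx":-0.04,"dy":-0.011,"dz":0.02,"yaw":0.5},{"dx":-0.04,"dy":-0.011,"dz":0,"yaw":0.6},{"dx":-0.04,"dy":-0.011,"dz":0,"yaw":0.6},{"dx":-0.04,"dy":-0.011,"dz":0,"yaw":0.6},{"dx":-0.04,"dy":-0.011,"dz":-0.03,"yaw":0.6},{"dx":-0.032,"dy":-0.011,"dz":-0.04,"yaw":0},{"dx":0,"dy":0,"dz":0,"yaw":0},{"dx":0,"dy":0,"dz":0,"yaw":0}]'
python3 - <<'E'
from h import *
c,f=shot("scene","scene2");cv2.imwrite("pics/m2.png",cv2.resize(f[160:340,200:480,::-1],None,fx=2,fy=2))
E
```

```text
time_s: 6.3
ee_pos: [614.5, 185.5, 30.2]
ee_rot: [-180.0, -0.0, 2.1]
force: [-0.4, 0.1, 0.1]
gripper_width: 62.6
gripper_force: 20.0
time_s: 6.92
ee_pos: [614.1, 185.4, 134.9]
ee_rot: [180.0, 0.0, 2.1]
force: [0.9, 0.4, -0.3]
gripper_width: 74.9
gripper_force: 0.0
time_s: 7.92
ee_pos: [431.2, 133.3, 95.3]
ee_rot: [180.0, -0.2, 16.6]
force: [-0.6, -0.4, -0.2]
gripper_width: 74.4
gripper_force: 0.0
```

View pics/m2.png

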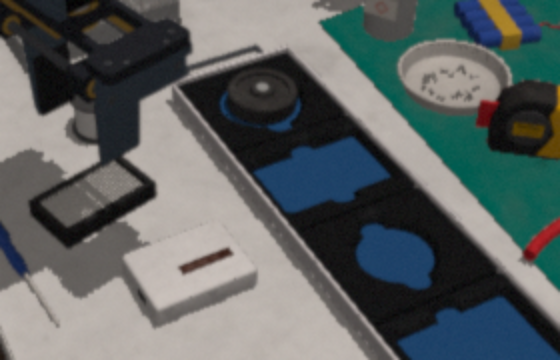

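```bash
python3 - <<'E'
from h import *
c=eyes.calibration("scene");print(cast(c,(331,203.5),33),cast(c,(331,203.5),38))
E
python3 -m crank '[{"dx":-0.002,"dy":0,"dz":-0.03,"yaw":0},{"dx":0,"dy":0,"dz":-0.04,"yaw":0},{"dx":0,"dy":0,"dz":-0.028,"yaw":0},{"dx":0,"dy":0,"dz":0,"yaw":0}]' 0.95 12
python3 -m crank '[{"dx":0,"dy":0,"dz":0,"yaw":0},{"dx":0,"dy":0,"dz":0,"yaw":0},{"dx":0,"dy":0,"dz":0,"yaw":0},{"dx":0,"dy":0,"dz":0,"yaw":0},{"dx":0,"dy":0,"dz":0,"yaw":0},{"dx":0,"dy":0,"dz":0,"yaw":0}]' 0.4 12
```

```text
[[615.5 182.4]] [[612.3 176.6]]
time_s: 8.48
ee_pos: [428.2, 132.9, 15.2]
ee_rot: [180.0, 0.0, 16.6]
force: [0.7, 0.4, 0.4]
gripper_width: 86.8
gripper_force: 0.0
time_s: 9.22
ee_pos: [427.5, 132.8, 16.1]
ee_rot: [180.0, -0.1, 16.6]
force: [-1.4, -0.9, 6.4]
gripper_width: 53.7
gripper_force: 12.0
```

```bash
python3 -m crank '[{"dx":0,"dy":0,"dz":0.02,"yaw":0},{"dx":0,"dy":0,"dz":0.04,"yaw":0},{"dx":0.03,"dy":-0.009,"dz":0.05,"yaw":-0.4},{"dx":0.04,"dy":-0.012,"dz":0.01,"yaw":-0.6},{"dx":0.04,"dy":-0.012,"dz":0,"yaw":-0.6},{"dx":0.04,"dy":-0.012,"dz":0,"yaw":-0.6},{"dx":0.04,"dy":-0.012,"dz":0,"yaw":-0.6},{"dx":0.03,"dy":-0.01,"dz":-0.02,"yaw":-0.14},{"dx":0.017,"dy":-0.0055,"dz":-0.04,"yaw":0},{"dx":0,"dy":0,"dz":0,"yaw":0}]'
python3 -m crank '[{"dx":0,"dy":0,"dz":-0.02,"yaw":0},{"dx":0,"dy":0,"dz":-0.02,"yaw":0},{"dx":0,"dy":0,"dz":0,"yaw":0},{"dx":0,"dy":0,"dz":0,"yaw":0}]'
```

```text
time_s: 10.48
ee_pos: [615.1, 74.0, 60.7]
ee_rot: [180.0, 0.4, 1.8]
force: [-0.9, -0.6, -0.2]
gripper_width: 53.9
gripper_force: 12.0
time_s: 10.98
ee_pos: [616.9, 74.8, 32.0]
ee_rot: [180.0, -0.0, 1.9]
force: [-0.0, -0.4, -1.1]
gripper_width: 54.0
gripper_force: 12.0
```

```bash
python3 -m crank '[{"dx":0,"dy":0,"dz":-0.003,"yaw":0},{"dx":0,"dy":0,"dz":0,"yaw":0}]'; python3 -m crank '[{"dx":0,"dy":0,"dz":0,"yaw":0},{"dx":0,"dy":0,"dz":0,"yaw":0},{"dx":0,"dy":0,"dz":0.03,"yaw":0},{"dx":0,"dy":0,"dz":0.05,"yaw":0},{"dx":0,"dy":0,"dz":0.06,"yaw":0}]' 0.75
python3 -m crank '[{"dx":-0.04,"dy":0,"dz":0.05,"yaw":0},{"dx":-0.06,"dy":0.01,"dz":0.05,"yaw":-0.38},{"dx":-0.06,"dy":0.01,"dz":0.05,"yaw":0},{"dx":-0.06,"dy":0.01,"dz":0,"yaw":0},{"dx":-0.06,"dy":0.01,"dz":0,"yaw":0},{"dx":0,"dy":0,"dz":0,"yaw":0},{"dx":0,"dy":0,"dz":0,"yaw":0},{"dx":0,"dy":0,"dz":0,"yaw":0}]'
python3 - <<'E'
from h import *
print(telemetry.state()["ee_pos"])
c,f=shot("wrist","w3");np.save("w3c.npy",c["world_from_camera"]);blue(c,f)
E
```

```text
time_s: 11.22
ee_pos: [616.8, 74.7, 29.4]
ee_rot: [180.0, -0.0, 1.9]
force: [-0.2, 0.6, -0.2]
gripper_width: 54.1
gripper_force: 12.0
time_s: 11.85
ee_pos: [616.1, 74.6, 141.6]
ee_rot: [180.0, 0.1, 1.9]
force: [0.4, -0.1, 0.1]
gripper_width: 68.4
gripper_force: 0.0
time_s: 12.85
ee_pos: [394.7, 106.5, 260.5]
ee_rot: [180.0, -0.0, -0.0]
force: [0.4, -0.3, -0.0]
gripper_width: 68.3
gripper_force: 0.0
[394.7 106.5 260.5]
blue [351.    4.8] cen 570.7307659614916 75.1730523936504 area 415.8852896390017 rect ((570.6467895507812, 74.74410247802734), (63.99599075317383, 7.952922344207764), 89.97084045410156)
```

View pics/w3.png

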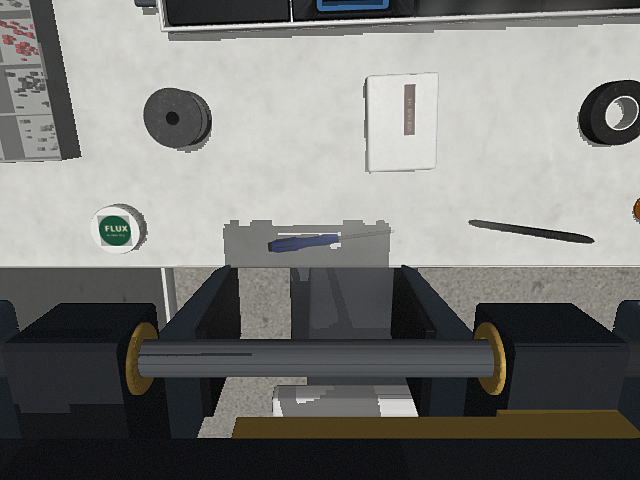

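The view shows the spool's top flange at about (173,117) with its hole at (172,118). The housing spans about (366-438, 72-172). I'll locate the spool and enlarge the housing.

Run:
```python
from h import *
c=eyes.calibration("wrist");f=cv2.imread("pics/w3.png")[:,:,::-1].copy()
print("spool",cast(c,(172,118),38));dark(c,f,76,(130,75,225,165))
g=cv2.cvtColor(f,cv2.COLOR_RGB2GRAY)[55:195,345:460]
cv2.imwrite("pics/m3.png",cv2.createCLAHE(4).apply(cv2.resize(g,None,fx=4,fy=4,interpolation=2)))
```

```text
spool [[474.  235.5]]
px [179.2 116.2] cen 474.0 231.0 circ ((474.7662658691406, 230.69940185546875), 30.316280364990234) rect ((473.515380859375, 230.51162719726562), (59.77464294433594, 51.07655715942383), 83.37930297851562)
```

View pics/m3.png

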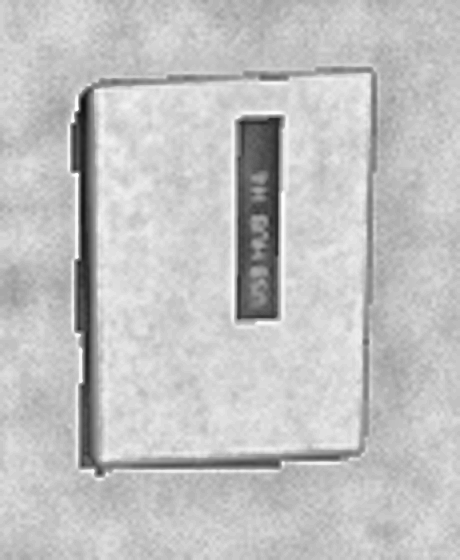

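The housing's top-face corners in the crop are at (95,85), (374,68), (362,455) and (102,463).

```bash
python3 - <<'E'
from h import *
c=eyes.calibration("wrist")
p=cast(c,np.array([(95,85),(374,68),(362,455),(102,463)])/4+(345,55),21);print(p,p.mean(0))
d=np.roll(p,-1,0)-p;print(np.hypot(*d.T),np.degrees(np.arctan2(d[:,1],d[:,0])))
E
python3 -m crank '[{"dx":0.025,"dy":0.04,"dz":-0.05,"yaw":0},{"dx":0.025,"dy":0.04,"dz":-0.05,"yaw":0},{"dx":0.025,"dy":0.04,"dz":-0.03,"yaw":0},{"dx":0.024,"dy":0.041,"dz":-0.03,"yaw":0},{"dx":0,"dy":0,"dz":-0.05,"yaw":0},{"dx":0,"dy":0,"dz":-0.05,"yaw":0},{"dx":0,"dy":0,"dz":-0.035,"yaw":0},{"dx":0,"dy":0,"dz":0,"yaw":0},{"dx":0,"dy":0,"dz":0,"yaw":0}]' 0.85 25
```

```text
[[510.4  58.7]
 [514.   -4.4]
 [426.9  -8.7]
 [425.   54. ]] [469.1  24.9]
[63.2 87.2 62.7 85.5] [ -86.8 -177.2   91.7    3.2]
time_s: 14.02
ee_pos: [473.9, 235.6, 25.1]
ee_rot: [-180.0, -0.1, -0.0]
force: [0.4, -0.2, -0.6]
gripper_width: 77.5
gripper_force: 0.0
```

```bash
python3 -m crank '[{"dx":0,"dy":0,"dz":0,"yaw":0},{"dx":0,"dy":0,"dz":0,"yaw":0},{"dx":0,"dy":0,"dz":0,"yaw":0},{"dx":0,"dy":0,"dz":0,"yaw":0},{"dx":0,"dy":0,"dz":0,"yaw":0},{"dx":0,"dy":0,"dz":0,"yaw":0}]' 0.35 25
python3 -m crank '[{"dx":0,"dy":0,"dz":0.02,"yaw":0},{"dx":0,"dy":0,"dz":0.04,"yaw":0},{"dx":0,"dy":0,"dz":0.05,"yaw":0},{"dx":0,"dy":0,"dz":0.02,"yaw":0},{"dx":0,"dy":0,"dz":0,"yaw":0}]'
```

```text
time_s: 14.78
ee_pos: [472.9, 235.0, 25.1]
ee_rot: [180.0, -0.0, -0.0]
force: [-0.1, -2.6, 6.1]
gripper_width: 47.0
gripper_force: 25.0
time_s: 15.4
ee_pos: [473.0, 235.8, 129.1]
ee_rot: [-179.9, -0.1, -0.0]
force: [-0.7, -0.0, -3.6]
gripper_width: 47.0
gripper_force: 25.0
```

```bash
python3 -m crank '[{"dx":0.026,"dy":-0.04,"dz":0,"yaw":0.2},{"dx":0.028,"dy":-0.05,"dz":0,"yaw":0.18},{"dx":0.028,"dy":-0.053,"dz":0,"yaw":0},{"dx":0.028,"dy":-0.053,"dz":0,"yaw":0},{"dx":0.028,"dy":-0.053,"dz":0,"yaw":0},{"dx":0.027,"dy":-0.05,"dz":0,"yaw":0},{"dx":0.021,"dy":-0.039,"dz":-0.02,"yaw":0},{"dx":0,"dy":0,"dz":-0.04,"yaw":0},{"dx":0,"dy":0,"dz":0,"yaw":0},{"dx":0,"dy":0,"dz":0,"yaw":0}]'
python3 - <<'E'
from h import *
for n in("scene","side"): shot(n,n+"4")
a=cv2.imread("pics/scene4.png")[170:370,260:460];b=cv2.imread("pics/side4.png")[150:350,260:460]
cv2.imwrite("pics/m4.png",cv2.resize(np.hstack([a,b]),None,fx=2,fy=2))
E
```

```text
time_s: 16.65
ee_pos: [621.4, -34.6, 80.3]
ee_rot: [-180.0, 0.0, 1.9]
force: [-0.1, -0.0, -2.7]
gripper_width: 47.2
gripper_force: 25.0
```

View pics/m4.png

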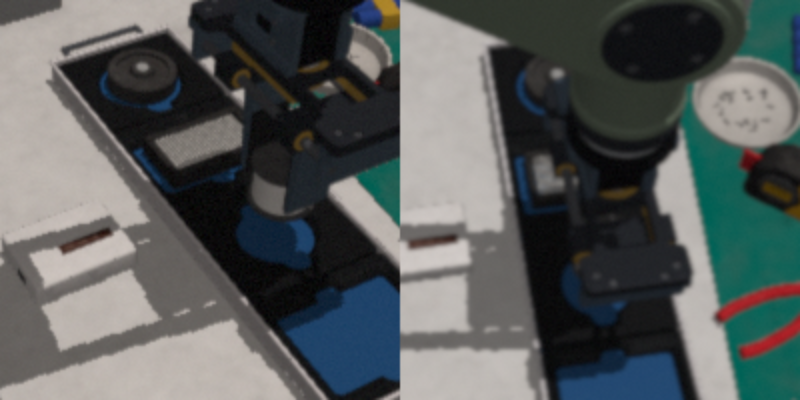

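The spool hangs upright over its circle at (275,185) in the left crop. The wheel (142,75) and filter (200,140) look seated. I'm lowering.

```bash
python3 -m crank '[{"dx":0.001,"dy":-0.001,"dz":-0.02,"yaw":0},{"dx":0,"dy":0,"dz":-0.02,"yaw":0},{"dx":0,"dy":0,"dz":-0.012,"yaw":0},{"dx":0,"dy":0,"dz":0,"yaw":0},{"dx":0,"dy":0,"dz":0,"yaw":0}]'
```

```text
time_s: 17.38
ee_pos: [622.4, -35.9, 38.7]
ee_rot: [180.0, 0.0, 1.9]
force: [0.8, 0.1, -3.2]
gripper_width: 46.8
gripper_force: 25.0
```

```bash
python3 -m crank '[{"dx":0,"dy":0,"dz":-0.0012,"yaw":0},{"dx":0,"dy":0,"dz":0,"yaw":0}]'; python3 -m crank '[{"dx":0,"dy":0,"dz":0,"yaw":0},{"dx":0,"dy":0,"dz":0,"yaw":0},{"dx":0,"dy":0,"dz":0,"yaw":0},{"dx":0,"dy":0,"dz":0.03,"yaw":0},{"dx":0,"dy":0,"dz":0.06,"yaw":0}]' 0.75
python3 -m crank '[{"dx":-0.03,"dy":0.012,"dz":0.02,"yaw":0.22},{"dx":-0.04,"dy":0.016,"dz":0,"yaw":0},{"dx":-0.04,"dy":0.016,"dz":0,"yaw":0},{"dx":-0.04,"dy":0.016,"dz":0,"yaw":0},{"dx":-0.041,"dy":0.0155,"dz":-0.03,"yaw":0},{"dx":0,"dy":0,"dz":-0.03,"yaw":0},{"dx":0,"dy":0,"dz":0,"yaw":0},{"dx":0,"dy":0,"dz":0,"yaw":0}]' 1 25
python3 - <<'E'
from h import *
for n in("scene","side"): shot(n,n+"5")
a=cv2.imread("pics/scene5.png")[170:370,220:420];b=cv2.imread("pics/side5.png")[150:350,220:420]
cv2.imwrite("pics/m5.png",cv2.resize(np.hstack([a,b]),None,fx=2,fy=2))
E
```

```text
time_s: 17.62
ee_pos: [622.3, -35.9, 38.0]
ee_rot: [180.0, -0.0, 1.9]
force: [-0.7, -0.6, -2.7]
gripper_width: 47.0
gripper_force: 25.0
time_s: 18.25
ee_pos: [620.8, -35.8, 108.9]
ee_rot: [-180.0, 0.3, 1.9]
force: [0.4, -0.8, 0.9]
gripper_width: 68.4
gripper_force: 0.0
time_s: 19.25
ee_pos: [470.7, 24.5, 78.8]
ee_rot: [180.0, -0.1, 3.0]
force: [-0.1, 0.0, 0.1]
gripper_width: 91.6
gripper_force: 0.0
```

View pics/m5.png

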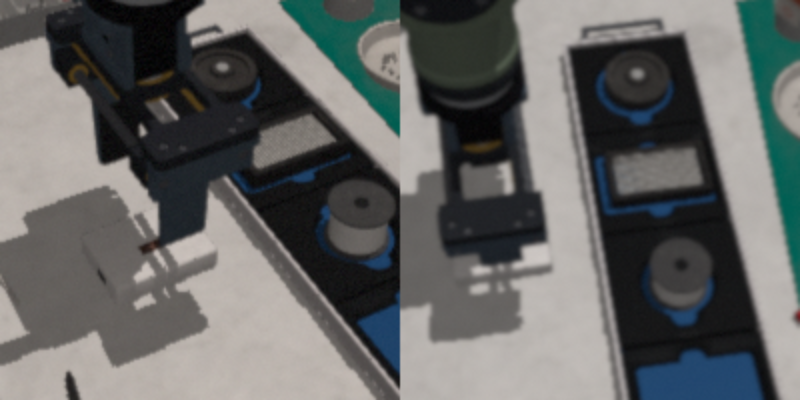

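The wheel, filter and spool all sit in their cut-outs. The open jaws straddle the housing, so I'm descending.

```bash
python3 -m crank '[{"dx":-0.001,"dy":0.0005,"dz":-0.03,"yaw":0},{"dx":0,"dy":0,"dz":-0.03,"yaw":0},{"dx":0,"dy":0,"dz":-0.016,"yaw":0},{"dx":0,"dy":0,"dz":0,"yaw":0},{"dx":0,"dy":0,"dz":0,"yaw":0}]'
python3 -m crank '[{"dx":0,"dy":0,"dz":0,"yaw":0},{"dx":0,"dy":0,"dz":0,"yaw":0},{"dx":0,"dy":0,"dz":0,"yaw":0},{"dx":0,"dy":0,"dz":0,"yaw":0},{"dx":0,"dy":0,"dz":0,"yaw":0},{"dx":0,"dy":0,"dz":0,"yaw":0}]' 0.5 25
```

```text
time_s: 19.98
ee_pos: [469.5, 24.9, 17.9]
ee_rot: [180.0, -0.1, 3.0]
force: [0.1, -0.3, -0.6]
gripper_width: 91.0
gripper_force: 0.0
time_s: 20.72
ee_pos: [468.9, 24.9, 17.5]
ee_rot: [180.0, -0.0, 3.0]
force: [-0.4, -0.3, 4.7]
gripper_width: 65.6
gripper_force: 25.0
```

```bash
python3 -m crank '[{"dx":0,"dy":0,"dz":0.03,"yaw":0},{"dx":0,"dy":0,"dz":0.05,"yaw":0},{"dx":0.02,"dy":-0.023,"dz":0.03,"yaw":-0.22},{"dx":0.036,"dy":-0.04,"dz":0,"yaw":0},{"dx":0.04,"dy":-0.04,"dz":0,"yaw":0},{"dx":0.04,"dy":-0.04,"dz":0,"yaw":0},{"dx":0.04,"dy":-0.04,"dz":0,"yaw":0},{"dx":0.02,"dy":-0.03,"dz":-0.02,"yaw":0},{"dx":0,"dy":0,"dz":-0.03,"yaw":0},{"dx":0,"dy":0,"dz":0,"yaw":0}]'
python3 -m crank '[{"dx":0,"dy":0,"dz":-0.02,"yaw":0},{"dx":0,"dy":0,"dz":-0.02,"yaw":0},{"dx":0,"dy":0,"dz":0,"yaw":0},{"dx":0,"dy":0,"dz":0,"yaw":0}]'
```

```text
time_s: 21.98
ee_pos: [623.3, -145.2, 62.1]
ee_rot: [-179.9, 0.4, 1.9]
force: [-0.7, 0.4, -0.9]
gripper_width: 65.8
gripper_force: 25.0
time_s: 22.48
ee_pos: [625.8, -145.4, 33.5]
ee_rot: [180.0, -0.0, 1.9]
force: [0.8, 1.0, -1.2]
gripper_width: 65.9
gripper_force: 25.0
```

```bash
python3 -m crank '[{"dx":0,"dy":0,"dz":-0.0035,"yaw":0},{"dx":0,"dy":0,"dz":0,"yaw":0}]'; python3 -m crank '[{"dx":0,"dy":0,"dz":0,"yaw":0},{"dx":0,"dy":0,"dz":0,"yaw":0},{"dx":0,"dy":0,"dz":0,"yaw":0},{"dx":0,"dy":0,"dz":0.03,"yaw":0},{"dx":0,"dy":0,"dz":0.06,"yaw":0},{"dx":0,"dy":0,"dz":0.06,"yaw":0}]' 0.83
python3 -m crank '[{"dx":-0.06,"dy":0.03,"dz":0.06,"yaw":0},{"dx":-0.06,"dy":0.04,"dz":0.05,"yaw":0},{"dx":-0.06,"dy":0.04,"dz":0.05,"yaw":0},{"dx":-0.03,"dy":0.05,"dz":0,"yaw":0},{"dx":0,"dy":0.05,"dz":0,"yaw":0},{"dx":0,"dy":0,"dz":0,"yaw":0},{"dx":0,"dy":0,"dz":0,"yaw":0},{"dx":0,"dy":0,"dz":0,"yaw":0}]'
python3 - <<'E'
from h import *
for n in("scene","side","wrist"): shot(n,n+"6")
a=cv2.imread("pics/scene6.png")[170:390,270:520];b=cv2.imread("pics/side6.png")[165:415,290:440]
print(telemetry.state()["ee_pos"]);print(eyes.calibration("wrist")["world_from_camera"])
a=cv2.resize(a,(500,440));b=cv2.resize(b,(300,500))
o=np.zeros((500,800,3),np.uint8);o[:440,:500]=a;o[:,500:]=b;cv2.imwrite("pics/m6.png",o)
E
```

```text
time_s: 22.72
ee_pos: [625.5, -145.5, 30.6]
ee_rot: [180.0, -0.0, 1.9]
force: [0.9, -0.7, -1.4]
gripper_width: 65.2
gripper_force: 25.0
time_s: 23.48
ee_pos: [625.3, -145.4, 151.5]
ee_rot: [-180.0, 0.0, 1.9]
force: [1.3, -0.3, 0.4]
gripper_width: 75.9
gripper_force: 0.0
time_s: 24.48
ee_pos: [474.5, 11.5, 263.1]
ee_rot: [180.0, 0.0, 1.8]
force: [-0.3, 0.9, -0.6]
gripper_width: 75.7
gripper_force: 0.0
[474.5  11.6 263.1]
[[  0.   -1.   -0.3 553.4]
 [ -1.   -0.   -0.   14.7]
 [ -0.    0.3  -1.  425.5]
 [  0.    0.    0.    1. ]]
```

View pics/m6.png

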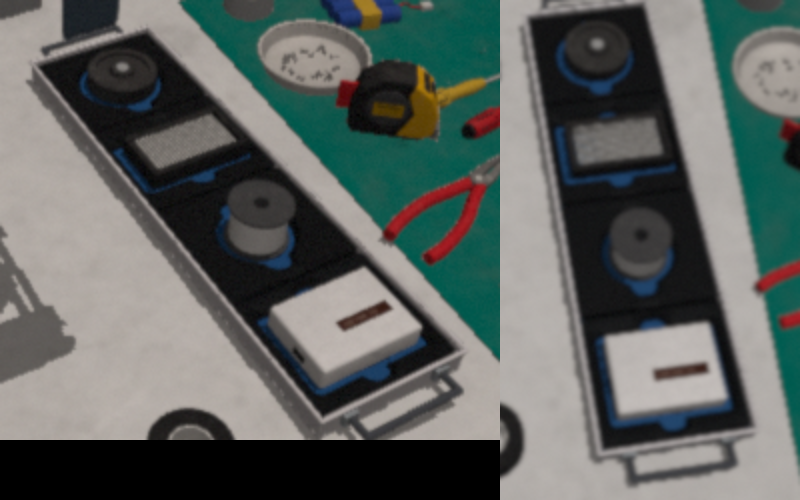

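View pics/wrist6.png

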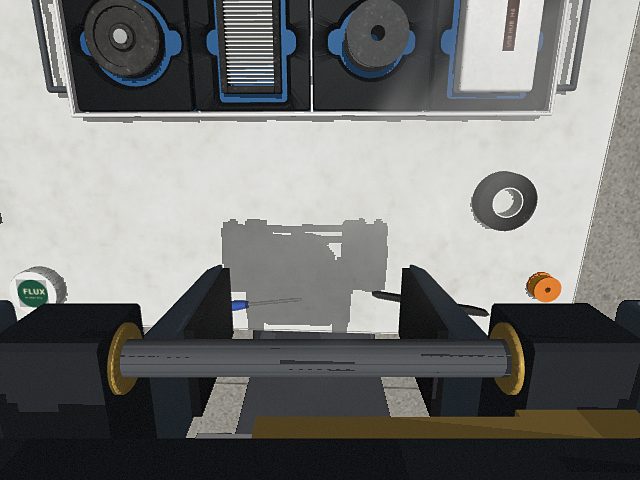

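All four parts sit in their own cut-outs, with blue floor showing around each one. The jaws are clear, so I'm handing in.

```bash
python3 -c "from workcell import ticket; print(ticket.job_done())"
```

```text
the job is handed in; nothing more can be done
None
```

I placed the wheel, filter, spool and housing, in that order, each in its own foam cut-out; in the final pictures all four look flat and fully down, and I handed the job in at about 25 s with the gripper clear.

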